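Pry open the tea box with the butter knife

TASK

The wooden tea box on the banquet table has a stiff hinged lid with no handle: take the butter knife from the place mat, push its blade into the notch under the middle of the lid's front edge, pry the lid up and then swing it open all the way to its stop. Keep the gripper itself off the lid until the knife has raised it clear of the box. Then lay the knife flat back in its own place on the mat, pointing the way it did, and leave the fork, the spoon, the wine glass and the pepper mill where they are.

Things in the scene. Friction and masses are not known exactly. Their poses are not given: they have to be found in the camera images.
- knife: Plain steel butter knife lying flat on the mat: block handle 85 long x 18 wide x 14 mm thick, then a flat round-ended blade 105 x 18 x 2 mm, level with mid-handle. Origin on the handle's underside at the balance point (handle x = -55 to +30 mm, blade tip at +135); x to the tip, z up. About 70 g. It lies in any of the three places, beside the fork and the spoon.
- knife_tip (a point): Rounded end of the knife blade, mid-thickness (135 mm ahead of the knife's origin, 7 mm above its underside).
- tea_box: Dark wooden tea box, fixed: 110 deep (x) x 200 wide (y), rim 95 mm above the table, closed by the lid. Origin: centre of its underside; x from front to hinge side, z up. Along the top of its front runs a sill 14 mm deep and 14 thick, its top level with the rim; a 44 mm brass plate in the middle of the sill marks the notch.
- sill (a point): Middle of the outer front edge of the sill, on its top (69 mm in front of the box's origin, 95 mm up). The lid's front edge is 14 mm behind it.
- lid: Flat wooden lid 110 deep x 200 wide x 12 mm thick, about 0.2 kg, flush with the box's sides. Origin on the hinge line at its underside; shut, its axes are the box's and its front edge is at x = -110 mm. In the middle of its lower front edge is a notch 44 wide, 5 high, 26 mm deep, level with the sill, ending in solid wood: the way in for the blade.
- notch (a point): Middle of the mouth of the notch, in the plane of the lid's front edge, 2.5 mm above the lid's underside. Moves with the lid.
- hinge_line (a point): Middle of the hinge line, at the box's far upper edge (fixed). The lid turns about the box's y axis here.
- lid_hinge (a joint): Opening of the lid, rad: 0 shut, 1.75 at the stop (leaning a little past upright). The hinge is stiff: the lid stays where it is left. It takes about 5 N at the front edge to raise it.
- placemat: Stiff grey-blue place mat, 240 (x) x 260 (y) x 3 mm, fixed. Origin: centre of its underside; x points away from the robot, along the cutlery.
- fork: Steel table fork lying on the mat along its x, 205 mm long, bystander. Origin on its underside near the middle.
- spoon: Steel spoon lying on the mat along its x, 203 mm long, bystander. Origin on its underside near the middle.
- wine_glass: Stemmed wine glass, 180 mm tall, 74 mm across, standing beyond the mat, bystander. Origin: centre of its foot.
- pepper_mill: Turned dark wooden pepper mill, 125 mm tall, 48 mm across, bystander. Origin: centre of its foot.
Things that resemble listed ones, but are neither listed nor needed, are in the scene too. Leave any green look-alike of the knife alone. Several things look just like the tea_box: the one meant starts farthest to the robot's right.

How it is judged:
By the outcome, as a careful person would: the job done as asked, in the order asked, and still so for the second after the job is handed in, with the robot touching nothing.
It also fails if it takes over 58 s, if anything falls off the work surface, if the arm or the gripper's body presses on something with over 40 N, if the wrist force passes 120 N, or if a joint passes its speed limit or range.

ROBOT

A 6-joint arm with a two-finger parallel gripper is mounted at the origin on the work surface. World frame = base frame: x ahead of the robot, y to its left, z up, the work surface at z = 0. Lengths are in m, angles in rad, forces in N, time in s.
With the tool pointing down it reaches from about 0.375 to 0.925 m from the base axis. Payload 5.7 kg.
Tool frame: the origin (TCP) lies midway between the tips of the shut fingers; the grasp point (between the pads) lies 19 mm behind it; z points along the fingers, x is the direction in which the jaws open and shut, and the axes are right-handed (so a half turn about z gives the same grasp; the last joint's range is limited). The gripper opens to 88 mm and grips with 3 to 60 N. Pads are 20 mm wide; open, the fingers measure 115 mm over their backs; the gripper's body (75 mm by 178 mm) begins 61 mm behind the grasp point.
Start: joints at [-1.442, 0.359, 1.51, -0, 1.272, -0.115], TCP at [0.145, -0.582, 0.223] pointing down, gripper open.
Joint ranges: [-2.97, 2.97], [-1.01, 2.36], [0.21, 2.38], [-0.96, 4.11], [0.2, 2.71], [-2.98, 2.98]. Speed limits (rad/s): [2.39, 2.39, 3.14, 3.14, 3.14, 3.14].

INTERFACE

Orientations are given as a unit quaternion [x, y, z, w].
In Python, from bench import move_ptp, servo_line, goto_joints, move_gripper, sleep, inverse_kinematics, capture, PlanningError, close_job, spot_in, silhouettes, current_clock, current_joint_pos, current_qvel, current_joint_torque, current_position, current_orientation, current_force, current_torque, current_finger_gap gives the robot as it stands. Calls block until the motion is done:
- move_ptp(position, orientation): joint-space move of the TCP to a pose.
- servo_line(position, orientation=None, rate=0.15, contact_N=None): straight line of the TCP; orientation=None keeps the orientation; rate is the mean speed in m/s. With contact_N (N) it stops when the force on the tool has changed by that much, and returns True; else False.
- goto_joints(angles): joint-space move.
- move_gripper(opening): finger opening in m; the grip force is fixed at half the most; returns when the fingers have stopped.
- sleep(seconds).
- inverse_kinematics(position, orientation): joint angles nearest the present ones, or None.
- capture(name): name is "side" or "top" or "wrist"; returns a dict with "image" (480x640x3 uint8, blue, green, red), "range_z" (480x640 float32, m along the optical axis (not along the pixel's ray), 0 where there is no reading), "intrinsics" (3x3 intrinsics, pixels), "R" (3x3) and "t" (3): a world point X has camera coordinates R X + t. Camera axes: x right, y down, z forward; pixel columns grow to the right and rows downward; lengths in m; the calibration is good to about 2 mm. A picture is of the moment at which its call begins.
A pose or a line that the arm cannot do raises PlanningError and nothing moves.
- close_job(): hands the job in, once; it reports no verdict.
Trained networks look in the newest picture that a camera, given by its name, has taken for a name from the list of things; names that differ only in an ending like _2 or _b are one class to them, and where a whole thing is asked for, a point or a joint stands for the part that bears it (a point fixed in the world has none). Each returns a list of dicts, best first, with "conf" (0 to 1); they miss things now and then, are a little off and sometimes report something else, mostly with a low value. They report only what shows in the picture. A call takes as long as a camera call. They do not tell look-alikes from the thing itself.
- spot_in(camera, query): "xy" ([column, row] in pixels, amid what is visible of it).
- silhouettes(camera, query): "region" (480x640 bool, what is visible of it) and "xy" ([column, row] in pixels, amid what is visible of it).
Readings, each from a call of its own:
- current_clock(): time.
- current_joint_pos(): joint angles.
- current_qvel(): joint speeds.
- current_joint_torque(): joint torques, N m.
- current_position(): TCP position.
- current_orientation(): TCP orientation.
- current_force(): force on the tool from outside, world axes, zero at the start.
- current_torque(): the same for the moment, N m.
- current_finger_gap(): finger opening in m.
Only numpy, scipy, OpenCV 4.12 (cv2) and the standard library are available. Lean on these libraries where they do the work, as an engineer would, in place of code of your own. Each camera call takes 0.05 s, during which the arm holds its last target.

## Working session

There is one attempt and no reset: what is moved stays moved. The work goes in short steps, each a Python script; the robot and the scene stay as the last script left them, time stands still between calls to the robot, and variables do not carry over. Pictures are saved under pics/ and viewed, and the job is handed in when it is done.

```bash
ls; mkdir -p pics
python3 - <<'E'
from bench import *
import cv2,numpy as np,pickle
for c in ["side","top"]:
    d=capture(c); cv2.imwrite(f"pics/{c}0.png",d["image"]); pickle.dump(d,open(f"{c}0.pkl","wb"))
    print(c,d["intrinsics"].tolist(),d["R"].round(3).tolist(),d["t"].round(3).tolist())
print(current_clock(),current_orientation(),current_force())
E
```

```text
pics
side [[589.0475483983004, 0.0, 322.08066045297096], [0.0, 589.0475483983004, 242.18947170512885], [0.0, 0.0, 1.0]] [[-0.983, -0.182, -0.011], [-0.085, 0.511, -0.855], [0.161, -0.84, -0.518]] [0.531, 0.221, 1.276]
top [[488.6487291385455, 0.0, 322.86965615961026], [0.0, 488.6487291385455, 234.15186162624354], [0.0, 0.0, 1.0]] [[-0.013, -1.0, 0.022], [-0.995, 0.011, -0.101], [0.1, -0.023, -0.995]] [-0.183, 0.605, 1.32]
0.1 [ 7.87845836e-01 -6.15871940e-01 -6.02880407e-04 -5.73410541e-04] [ 0.18593653 -0.95151931 -0.2863058 ]
```

View pics/side0.png

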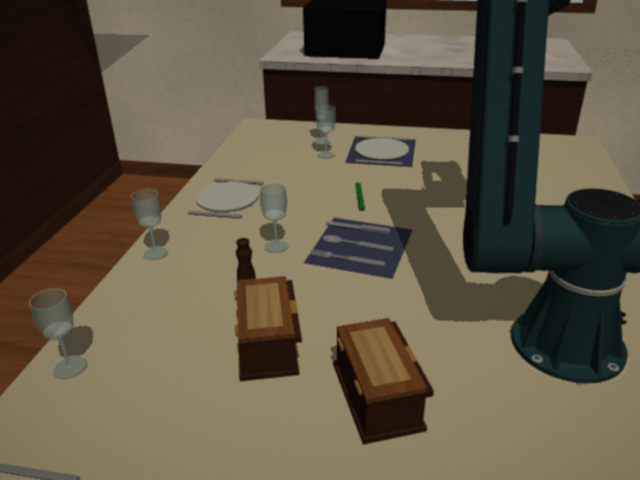

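View pics/top0.png

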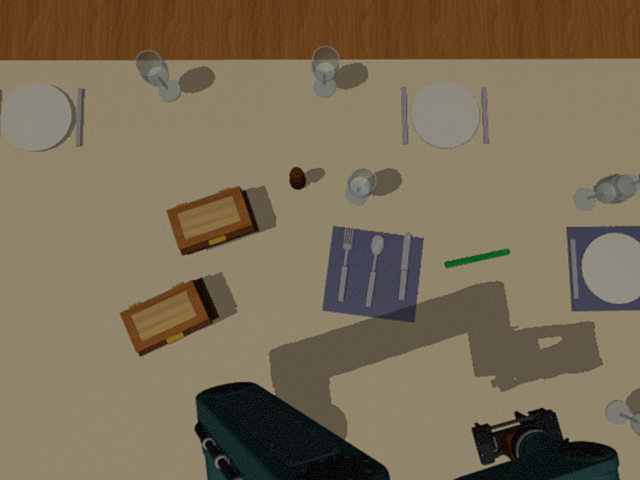

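The top view shows the fork (345,265), spoon (374,270) and knife (404,267) on the mat. There are two boxes, at (212,218) and (168,315). The mill is at (297,178) and the glass at (360,187). Next I'll measure them and zoom in.

```bash
cat > h.py <<'E'
import numpy as np,cv2,pickle
def cloud(d):
    K=d["intrinsics"];z=d["range_z"].astype(float);v,u=np.mgrid[0:480,0:640]
    P=np.stack([(u-K[0,2])/K[0,0]*z,(v-K[1,2])/K[1,1]*z,z],-1)
    W=(P-d["t"])@d["R"]; W[z<=0]=np.nan
    return W
def plane_pt(d,uv,h):
    K=d["intrinsics"];r=np.array([(uv[0]-K[0,2])/K[0,0],(uv[1]-K[1,2])/K[1,1],1.])
    o=-d["R"].T@d["t"];w=d["R"].T@r
    return o+w*(h-o[2])/w[2]
E
python3 - <<'E'
from bench import *
from h import *
d=capture("top"); W=cloud(d)
im=d["image"]
a=cv2.resize(im[170:270,150:300],None,fx=5,fy=5,interpolation=cv2.INTER_CUBIC);cv2.imwrite("pics/tbox.png",a)
a=cv2.resize(im[220:330,310:430],None,fx=5,fy=5,interpolation=cv2.INTER_CUBIC);cv2.imwrite("pics/tmat.png",a)
for q in ["knife","tea_box","lid","placemat","fork","spoon","wine_glass","pepper_mill"]:
    for s in silhouettes("top",q)[:4]:
        m=s["region"];P=W[m];P=P[~np.isnan(P[:,0])]
        c=np.median(P,0) if len(P) else None
        box=cv2.minAreaRect(P[:,:2].astype(np.float32)) if len(P)>3 else None
        print(q,round(s["conf"],2),np.round(s["xy"]),m.sum(),c.round(3),box)
E
```

```text
knife 0.61 [405. 267.] 469 [ 0.507 -0.415  0.013] ((0.5104168057441711, -0.4175713360309601), (0.023093555122613907, 0.18699756264686584), 82.51380157470703)
knife 0.58 [213. 223.] 4077 [0.635 0.102 0.106] ((0.6450703740119934, 0.12138539552688599), (0.15105774998664856, 0.2327558845281601), 18.54288101196289)
knife 0.56 [473. 256.] 447 [ 0.532 -0.619  0.009] ((0.5333213210105896, -0.6244073510169983), (0.02261457033455372, 0.19015152752399445), 11.90565013885498)
tea_box 0.94 [172. 316.] 4377 [0.389 0.209 0.106] ((0.3845578730106354, 0.23910504579544067), (0.14162929356098175, 0.2502014935016632), 24.00397300720215)
tea_box 0.8 [214. 220.] 3972 [0.635 0.103 0.106] ((0.6365739107131958, 0.11181876063346863), (0.12936940789222717, 0.21878063678741455), 18.015338897705078)
lid 0.95 [162. 321.] 3538 [0.391 0.222 0.107] ((0.3893802762031555, 0.24439728260040283), (0.12912985682487488, 0.24304436147212982), 24.26016616821289)
lid 0.79 [208. 217.] 3283 [0.642 0.109 0.107] ((0.6518942713737488, 0.12673135101795197), (0.1406225860118866, 0.22697816789150238), 17.968639373779297)
lid 0.7 [372
[... 241 characters left out ...]
(0.26458993554115295, 0.24444416165351868), 81.29431915283203)
fork 0.7 [344. 266.] 443 [ 0.512 -0.249  0.01 ] ((0.5142622590065002, -0.2500857710838318), (0.024262158200144768, 0.20111936330795288), 81.79924011230469)
spoon 0.79 [374. 272.] 387 [ 0.508 -0.329  0.01 ] ((0.500304639339447, -0.33308905363082886), (0.03247027099132538, 0.19782060384750366), 83.20893859863281)
wine_glass 0.96 [359. 187.] 912 [ 0.723 -0.288  0.106] ((0.7432566285133362, -0.29045695066452026), (0.07157381623983383, 0.11665214598178864), 79.5096435546875)
pepper_mill 0.71 [297. 179.] 291 [ 0.747 -0.12   0.089] ((0.7524093389511108, -0.11848507076501846), (0.04512050747871399, 0.03735428303480148), 70.2934341430664)
```

View pics/tbox.png

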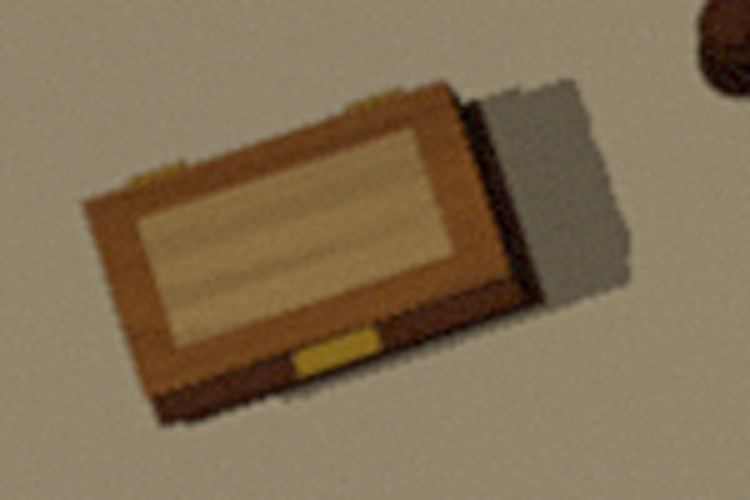

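View pics/tmat.png

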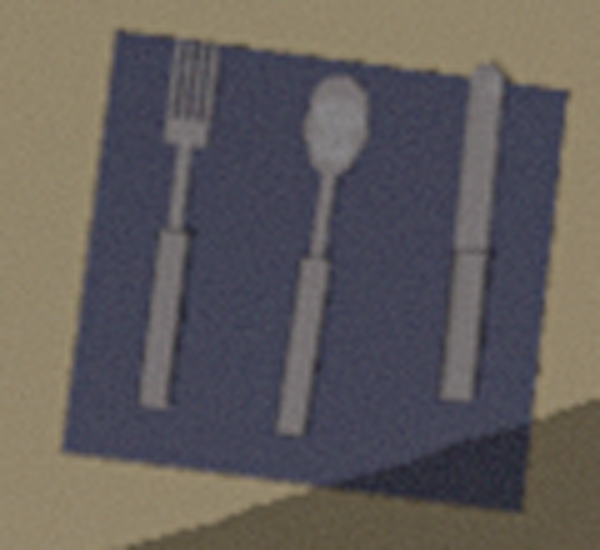

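```bash
cat >> h.py <<'E'
from scipy.spatial.transform import Rotation as Ro
def toolq(psi,pitch=0.,lean=0.,sgn=1):
    a=np.array([np.cos(psi)*np.cos(pitch),np.sin(psi)*np.cos(pitch),np.sin(pitch)])
    l=np.array([-np.sin(psi),np.cos(psi),0]); n=np.cross(a,l)
    z=-n*np.cos(lean)-a*np.sin(lean); x=sgn*l; y=np.cross(z,x)
    return Ro.from_matrix(np.stack([x,y,z],1)).as_quat(), a,l,n,z
E
python3 - <<'E'
from bench import *
from h import *
d=pickle.load(open("top0.pkl","rb"))
for n,uv,h in [("tip",(407.6,232.4),.011),("end",(401.4,300),.017),("FL",(167,210.4),.107),("FR",(239.4,187),.107),("NR",(251.6,225.6),.107),("NL",(180,249.4),.107),("plateF",(218,243.2),.095)]:
    print(n,plane_pt(d,uv,h).round(4))
# IK checks
for sgn in (1,-1):
  for nm,p,psi,pi,le in [("grasp",[.49,-.415,.01],-.09,0,.35),("ins",[.44,.05,.09],.32,0,.35),("pry",[.52,.06,.04],.32,.7,.35),("open",[.55,.09,.2],.32,0,.35)]:
    q=toolq(psi,pi,le,sgn)[0]; s=inverse_kinematics(p,q); print(sgn,nm,None if s is None else np.round(s,2))
d=capture("wrist"); print(d["intrinsics"].round(1).tolist()); print((-d["R"].T@d["t"]).round(3),d["R"].round(2).tolist(),current_position())
E
```

```text
tip [ 0.6074 -0.4302  0.011 ]
end [ 0.4186 -0.406   0.017 ]
FL [0.6621 0.2174 0.107 ]
FR [0.7225 0.0294 0.107 ]
NR [ 0.6198 -0.0028  0.107 ]
NL [0.5597 0.1821 0.107 ]
plateF [0.5758 0.0865 0.095 ]
1 grasp [-0.69  0.8   1.32 -0.2   1.32 -2.09]
1 ins [ 0.04  0.5   1.73 -0.1   1.25 -1.8 ]
1 pry [-0.13  0.42  2.15  0.54  0.29 -2.52]
1 open [ 0.09  0.52  1.36 -0.08  1.6  -1.79]
-1 grasp [-0.69  0.8   1.32 -0.2   1.32  1.05]
-1 ins [ 0.04  0.5   1.73 -0.1   1.25  1.34]
-1 pry [-0.13  0.42  2.15  0.54  0.29  0.63]
-1 open [ 0.09  0.52  1.36 -0.08  1.6   1.35]
[[370.2, 0.0, 323.7], [0.0, 370.2, 240.1], [0.0, 0.0, 1.0]]
[ 0.218 -0.566  0.384] [[0.24, -0.97, 0.0], [-0.93, -0.23, 0.28], [-0.27, -0.07, -0.96]] [ 0.14481833 -0.58223312  0.22264276]
```

Run:
```python
from bench import *
from h import *
q=toolq(-.128,0,0,-1)[0]
move_ptp([.47,-.413,.17],q); move_gripper(.045)
d=capture("wrist"); pickle.dump(d,open("wrist1.pkl","wb")); cv2.imwrite("pics/w1.png",d["image"])
for s in silhouettes("wrist","knife")[:3]:
    m=s["region"];print(s["conf"],s["xy"],m.sum()); np.save("km%d.npy"%int(s["xy"][0]),m)
print(current_clock(),current_position(),current_force())
```

```text
0.7 [549.6, 125.3] 4210
0.6 [325.2, 161.4] 4731
2.9 [ 0.47003111 -0.41295127  0.16998891] [-0.1619535   0.33699202 -0.57225653]
```

View pics/w1.png

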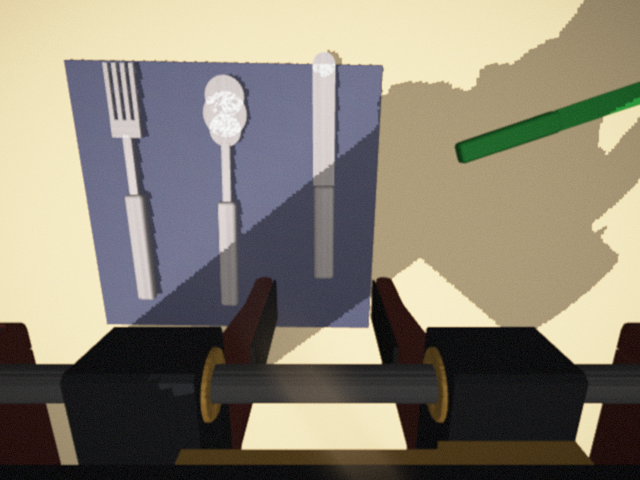

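The wrist view shows the knife aligned with the image columns: tip (324,53), handle/blade joint (324,186), handle end (324,278). The fork and spoon are to its left. I'll compute the knife pose from this.

Run:
```python
from h import *
d=pickle.load(open("wrist1.pkl","rb")); m=np.load("km325.npy")
W=cloud(d)
for r in (60,100,150,180,190,200,230,270,276):
    c=np.where(m[r])[0]; 
    if len(c):
        h=.011 if r<186 else .017
        print(r,c.min(),c.max(), plane_pt(d,((c.min()+c.max())/2,r),h).round(4), np.nanmedian(W[r,c.min()+3:c.max()-2],0).round(4))
rr=np.where(m.any(1))[0];print(rr.min(),rr.max())
print(plane_pt(d,(324,53),.011),plane_pt(d,(324,186),.017),plane_pt(d,(324,278),.017))
```

```text
60 314 334 [ 0.6   -0.432  0.011] [ 0.6    -0.432   0.0109]
100 313 334 [ 0.5707 -0.4278  0.011 ] [ 0.5707 -0.4278  0.0103]
150 313 333 [ 0.5315 -0.4223  0.011 ] [ 0.5315 -0.4223  0.0104]
180 313 334 [ 0.5065 -0.4195  0.011 ] [ 0.5065 -0.42    0.0105]
190 313 334 [ 0.4989 -0.4185  0.017 ] [ 0.4988 -0.4181  0.0164]
200 313 333 [ 0.4904 -0.417   0.017 ] [ 0.4904 -0.417   0.0168]
230 312 333 [ 0.4641 -0.4132  0.017 ] [ 0.4639 -0.4131  0.0167]
270 314 332 [ 0.4269 -0.4088  0.017 ] [ 0.427  -0.4089  0.0171]
276 314 331 [ 0.4212 -0.4076  0.017 ] [ 0.4212 -0.4076  0.0166]
52 278
[ 0.60502039 -0.43263787  0.011     ] [ 0.50218463 -0.4193938   0.017     ] [ 0.41907583 -0.40869593  0.017     ]
```

```bash
cat >> h.py <<'E'
PSI0=-.1283; LEAN=.30
KO=np.array([.4724,-.4152,.003])
A0=np.array([np.cos(PSI0),np.sin(PSI0),0])
TCP0=KO+A0*-.005; TCP0[2]=.008
Q0=toolq(PSI0,0,LEAN,-1)[0]
def tcp_for_tip(tip,psi,pitch,dx=0.,dp=0.):
    """TCP pose for knife tip (mid-blade) position, knife at psi,pitch. dp: knife pitch in hand rel. nominal"""
    q,a,l,n,z=toolq(psi,pitch-dp,LEAN,-1)
    ak=np.array([np.cos(psi)*np.cos(pitch),np.sin(psi)*np.cos(pitch),np.sin(pitch)]);nk=np.cross(ak,l)
    # nominal: tip - tcp = .140 a + .002 n  (tip z .010, tcp z .008)
    return np.asarray(tip)-(.140+dx)*ak-.002*nk, q
E
python3 - <<'E'
from bench import *
from h import *
p=TCP0.copy();p[2]=.07
move_ptp(p,Q0); servo_line(TCP0,rate=.06,contact_N=4)
print(current_position(),current_force()); move_gripper(.0)
print(current_finger_gap(),current_force())
p[2]=.15; servo_line(p,rate=.15)
print(current_position(),current_force(),current_finger_gap(),current_clock())
d=capture("wrist"); cv2.imwrite("pics/w2.png",d["image"])
E
```

```text
[ 0.4677613  -0.41480849  0.00836309] [-0.40835754 -0.3133765  -0.14765674]
0.017968151738368136 [0.68796319 0.26838157 1.67577769]
[ 0.46690327 -0.41402712  0.14902254] [-1.02270405  0.9265536  -1.96804572] 0.01783701609845322 6.2083
```

View pics/w2.png

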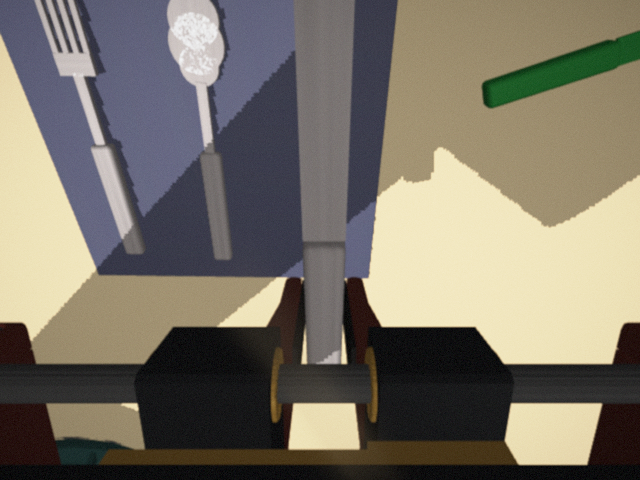

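```bash
cat > pitchchk.py <<'E'
from bench import *
from h import *
def inhand(d):
    """fit blade top line in tool frame -> knife pitch offset & tip position in world"""
    W=cloud(d); T=Ro.from_quat(current_orientation()).as_matrix(); p=current_position()
    L=(W-p)@T  # tool coords
    # knife nominal axes in tool: a = -y*cos(lean)... 
    q,a,l,n,z=toolq(0,0,LEAN,-1); R0=Ro.from_quat(q).as_matrix()
    K=L@R0.T   # knife-nominal coords: x along a, y left, z up, origin TCP
    x,y,zz=K[...,0],K[...,1],K[...,2]
    m=(x>.042)&(x<.15)&(abs(y)<.015)&(abs(zz)<.03)
    X,Y,Z=x[m],y[m],zz[m]
    c=np.polyfit(X,Z,1); r=Z-np.polyval(c,X); k=abs(r)<.003; c=np.polyfit(X[k],Z[k],1)
    cy=np.polyfit(X[k],Y[k],1)
    print("n",k.sum(),"pitch",c[0].round(4),"z top at 0",c[1].round(4),"yaw",cy[0].round(4),"y0",cy[1].round(4),"xmax",np.percentile(X[k],99.8).round(4))
    return c
E
python3 - <<'E'
from pitchchk import *
inhand(capture("wrist"))
psi=.314; cx=np.array([np.cos(psi),np.sin(psi),0]); sill=np.array([.5754,.0858,.095])
p=np.array([.467,-.414,.25]); servo_line(p,rate=.25)
t=sill-cx*.06; t[2]=.15
P,q=tcp_for_tip(t,psi,0); 
move_ptp(P,q); sleep(.3)
d=capture("wrist"); pickle.dump(d,open("wrist3.pkl","wb")); cv2.imwrite("pics/w3.png",d["image"]); inhand(d)
print(P,current_position(),current_force(),current_clock())
E
```

```text
n 11931 pitch -0.0007 z top at 0 0.0026 yaw -0.0008 y0 -0.0018 xmax 0.1196
n 11863 pitch -0.0008 z top at 0 0.0027 yaw -0.0011 y0 -0.0017 xmax 0.1189
[0.38517886 0.0240269  0.148     ] [0.38541864 0.02373388 0.14800943] [ 0.34277641  0.41797796 -0.74618624] 8.8917
```

View pics/w3.png

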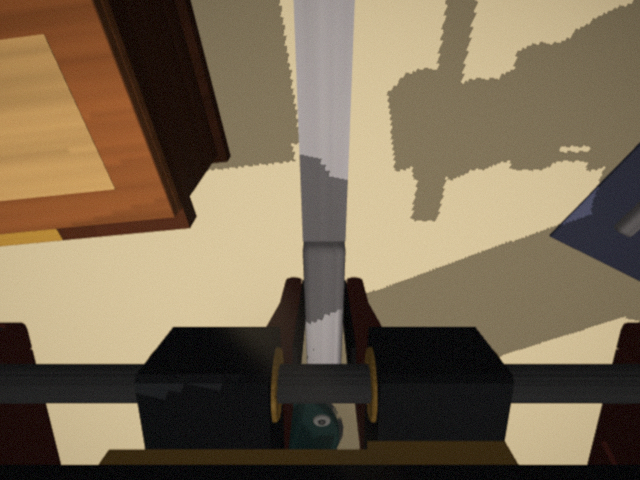

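Run:
```python
from bench import *
from h import *
d0=pickle.load(open("top0.pkl","rb"))
cv2.imwrite("pics/tb2.png",cv2.resize(d0["image"][265:365,110:230],None,fx=6,fy=6,interpolation=cv2.INTER_CUBIC))
d=capture("top"); pickle.dump(d,open("top1.pkl","wb")); cv2.imwrite("pics/t1.png",d["image"])
d=capture("side"); pickle.dump(d,open("side1.pkl","wb")); cv2.imwrite("pics/s1.png",cv2.resize(d["image"][180:450,200:520],None,fx=2.4,fy=2.2))
```

```text
(no output)
```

View pics/tb2.png

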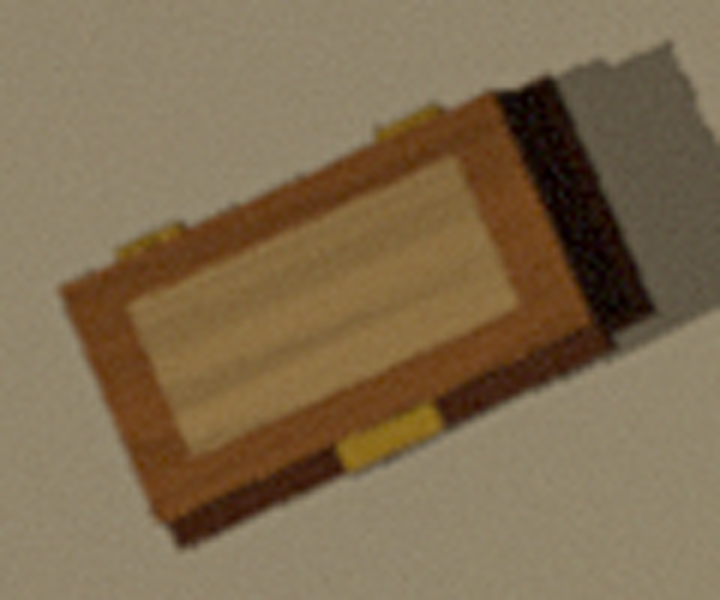

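View pics/t1.png

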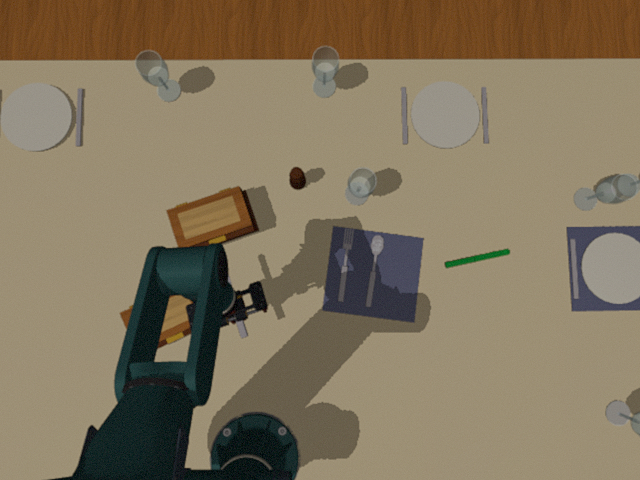

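View pics/s1.png

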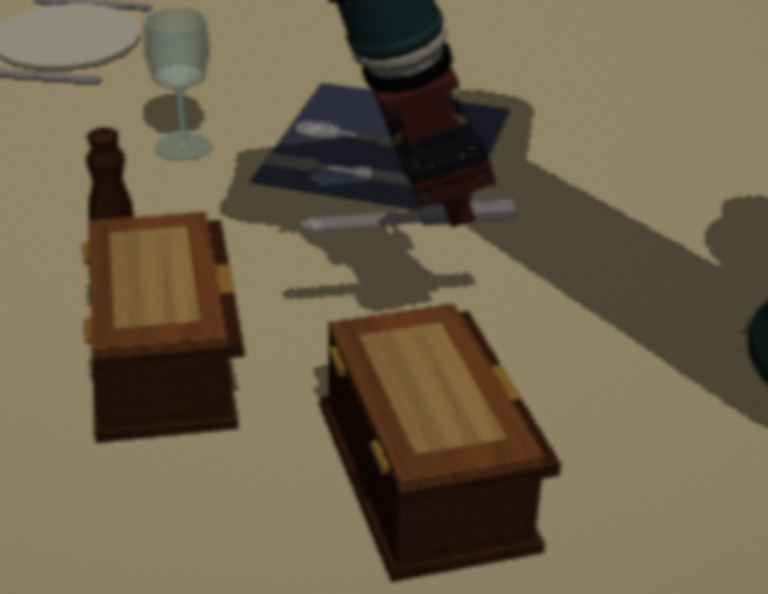

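```bash
cat > traj.py <<'E'
from h import *
PSIB=.314; BO=np.array([.641,.1066,0.])
# adjustable from measurement
def bx(X,Y,Z,BO=BO,psi=PSIB):  # hinge-relative X, lateral Y, Z above rim
    return BO+np.array([np.cos(psi)*(X+.055)-np.sin(psi)*Y, np.sin(psi)*(X+.055)+np.cos(psi)*Y, .095+Z])
def pry(d,th,dz=0.,t=.001):
    return np.array([-.124+d*np.cos(th)-t*np.sin(th), d*np.sin(th)+t*np.cos(th)+dz])
E
python3 - <<'E'
from bench import *
from traj import *
d0=pickle.load(open("top0.pkl","rb"))
for n,uv,h in [("b2FR",(192.5,280.5),.107),("b2NR",(209.2,318.7),.107),("b2sillR",(212,322.5),.095),("NL",(136.5,351.5),.107)]: print(n,plane_pt(d0,uv,h).round(4))
FR=plane_pt(d0,(192.5,280.5),.107);NR=plane_pt(d0,(209.2,318.7),.107);NL=plane_pt(d0,(136.5,351.5),.107)
ex=(FR-NR)[:2];ex/=np.linalg.norm(ex);ey=np.array([-ex[1],ex[0]])
print("yaw2",np.arctan2(ex[1],ex[0]))
c2=FR[:2]-.055*ex+.1*ey
def clr(P,q):
    T=Ro.from_quat(q).as_matrix()
    g=np.stack(np.meshgrid(np.linspace(-.089,.089,15),np.linspace(-.0375,.0375,6),-.080-np.linspace(0,.12,10)),-1).reshape(-1,3)
    w=P+g@T.T
    u=(w[:,:2]-c2)@ex;v=(w[:,:2]-c2)@ey
    dx=np.maximum(np.maximum(-.075-u,u-.06),0);dy=np.maximum(abs(v)-.106,0);dz=np.maximum(w[:,2]-.107,0)
    return np.sqrt(dx**2+dy**2+dz**2).min(), w[:,2].min()
for off in (0,.1,.2):
  print("off",off)
  W=[("pre",(-.16,.02),0),("ins",(-.086,.0025),0)]
  for th in (10,20,32): W.append((f"pry{th}",pry(.038,np.radians(th)),np.radians(th)))
  W.append(("deep",pry(.07,.09),.09))
  for th in (20,30,40): W.append((f"pry2_{th}",pry(.07,np.radians(th)),np.radians(th)))
  for ph in (45,60,80,100): W.append((f"arc{ph}",(-.084*np.cos(np.radians(ph)),.084*np.sin(np.radians(ph))),min(np.radians(40),max(0,np.radians(90-ph)))))
  for n,t,pi in W:
    P,q=tcp_for_tip(bx(t[0],0,t[1]),PSIB+off,pi)
    s=inverse_kinematics(P,q); print(n,np.round(clr(P,q),3),P.round(3),None if s is None else np.round(s,2))
E
```

```text
b2FR [0.4791 0.1488 0.107 ]
b2NR [0.3813 0.105  0.107 ]
b2sillR [0.3707 0.1002 0.095 ]
NL [0.3019 0.2874 0.107 ]
yaw2 0.42074522625575206
off 0
pre [0.071 0.178] [0.408 0.031 0.113] [-0.01  0.4   1.82 -0.1   1.21  1.3 ]
ins [0.059 0.161] [0.478 0.054 0.096] [ 0.03  0.51  1.67 -0.09  1.25  1.33]
pry10 [0.046 0.151] [0.48  0.054 0.076] [ 0.    0.45  1.82 -0.05  1.    1.28]
pry20 [0.03  0.137] [0.485 0.056 0.059] [-0.04  0.41  1.96  0.03  0.73  1.2 ]
pry32 [0.001 0.108] [0.494 0.059 0.04 ] [-0.1   0.4   2.13  0.28  0.39  0.91]
deep [0.061 0.158] [0.509 0.064 0.088] [ 0.03  0.51  1.67 -0.06  1.16  1.32]
pry2_20 [0.041 0.148] [0.513 0.065 0.07 ] [-0.02  0.42  1.89  0.02  0.79  1.22]
pry2_30 [0.022 0.129] [0.518 0.067 0.059] [-0.06  0.39  2.03  0.17  0.52  1.05]
pry2_40 [0.001 0.108] [0.525 0.069 0.049] [-0.12  0.41  2.17  0.7   0.26  0.49]
arc45 [0.015 0.122] [0.536 0.073 0.063] [-0.11  0.39  2.14  0.57  0.3   0.63]
arc60 [0.059 0.166] [0.539 0.073 0.096] [-0.05  0.35  1.95  0.13  0.63  1.11]
arc80 [0.129 0.226] [0.549 0.077 0.151] [ 0.04  0.43  1.59 -0.04  1.24  1.31]
arc100 [0.165 0.241
[... 1407 characters left out ...]
0.021 0.108] [0.503 0.037 0.04 ] [-0.19  0.42  2.09  0.38  0.46  0.54]
deep [0.06  0.158] [0.52  0.038 0.088] [ 0.01  0.51  1.67 -0.11  1.15  1.13]
pry2_20 [0.048 0.148] [0.524 0.041 0.07 ] [-0.07  0.43  1.87  0.04  0.81  0.96]
pry2_30 [0.033 0.129] [0.528 0.045 0.059] [-0.15  0.41  2.    0.25  0.57  0.71]
pry2_40 [0.024 0.108] [0.533 0.05  0.049] [-0.23  0.42  2.13  0.76  0.39  0.15]
arc45 [0.03  0.122] [0.545 0.053 0.063] [-0.21  0.4   2.09  0.68  0.42  0.25]
arc60 [0.065 0.166] [0.549 0.051 0.096] [-0.12  0.36  1.93  0.21  0.68  0.78]
arc80 [0.13  0.226] [0.56  0.051 0.151] [ 0.01  0.44  1.58 -0.06  1.23  1.09]
arc100 [0.162 0.241] [0.585 0.059 0.176] [ 0.07  0.55  1.36 -0.13  1.51  1.15]
```

```bash
cat >> traj.py <<'E'
OFF=.15; PK=PSIB+OFF
def go(X,Z,pitch,Y=.002,dp=0.,dx=0.): return tcp_for_tip(bx(X,Y,Z),PK,pitch,dx,dp)
E
python3 - <<'E'
from bench import *
from traj import *
print(np.std([current_force() for _ in range(10)],0))
P,q=go(-.150,.02,0); move_ptp(P,q)
P,q=go(-.118,.010,0); servo_line(P,q,rate=.1); sleep(.3)
f0=current_force()
P,q=go(-.118,-.005,0); c=servo_line(P,q,rate=.01,contact_N=1.8)
p=current_position(); tipz=p[2]+.002-.095
print("contact",c,"tip Z",tipz,current_force()-f0,current_clock(),P,p)
d=capture("side"); pickle.dump(d,open("side2.pkl","wb"));cv2.imwrite("pics/s2.png",cv2.resize(d["image"][230:400,220:400],None,fx=4,fy=3.5))
E
```

```text
[5.55111512e-17 5.55111512e-17 2.22044605e-16]
contact True tip Z -0.0012549334092634423 [0.5564032  0.83588868 2.08343694] 11.1333 [0.45526487 0.02638966 0.088     ] [0.45512831 0.02644345 0.09174507]
```

View pics/s2.png

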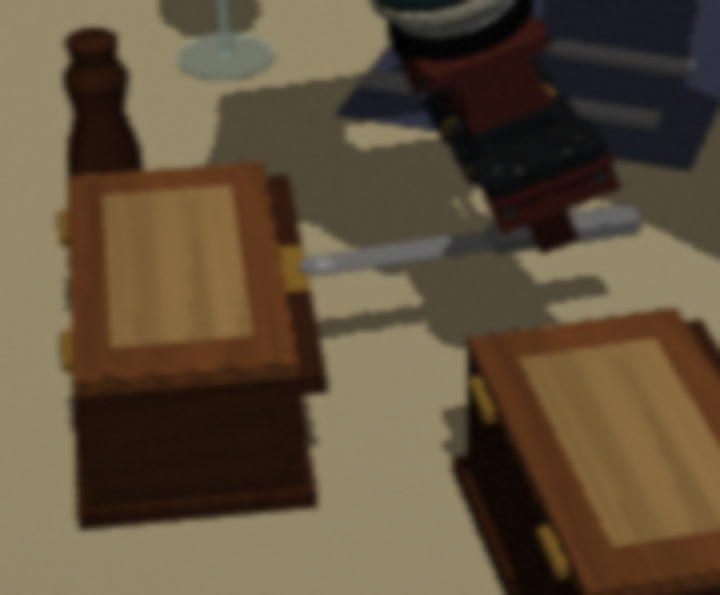

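The side view shows the tip resting on the brass plate, roughly centred on it. I'll raise it 1.5 mm and slide it in.

Run:
```python
from bench import *
from traj import *
from pitchchk import inhand
BZ=-.00225
P,q=go(-.118,.0025+BZ,0); servo_line(P,q,rate=.02); inhand(capture("wrist")); f0=current_force()
P,q=go(-.078,.0025+BZ,0); c=servo_line(P,q,rate=.025,contact_N=5)
p=current_position(); ex=np.array([np.cos(PSIB),np.sin(PSIB),0])
rem=(P-p)@ex
print("contact",c,"tip X",-.078-rem,current_force()-f0,current_clock(),p-P)
d=capture("side"); cv2.imwrite("pics/s3.png",cv2.resize(d["image"][230:400,220:400],None,fx=4,fy=3.5))
```

```text
n 11896 pitch 0.0057 z top at 0 0.0027 yaw -0.001 y0 -0.0013 xmax 0.1186
contact True tip X -0.08166904018886335 [ 0.37329043 -0.50308877  1.58129071] 12.8417 [-0.00350771 -0.0010776  -0.00025215]
```

View pics/s3.png

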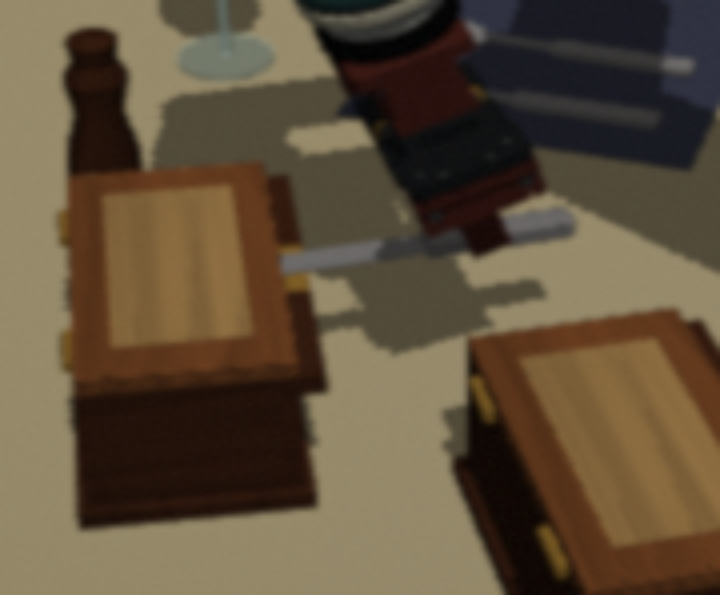

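The blade is in the notch and stopped at its end (tip X about −82 mm, expected −84). Now I'll pry.

```bash
cat >> traj.py <<'E'
BX=.0023; BZ=-.0022
def gob(X,Z,pitch,Y=.002,dp=0.): return go(X+BX,Z+BZ,pitch,Y,dp)
E
python3 - <<'E'
from bench import *
from traj import *
from pitchchk import inhand
f0=current_force()
for th in (0,6,12,18,24):
    t=np.radians(th); X,Z=pry(.0375,t,t=.0012)
    P,q=gob(X,Z,t); servo_line(P,q,rate=.05)
    print(th,(current_force()-f0).round(1),current_torque().round(2),(current_position()-P).round(4))
inhand(capture("wrist")); print(current_clock(),current_finger_gap())
d=capture("side"); cv2.imwrite("pics/s4.png",cv2.resize(d["image"][230:400,220:400],None,fx=4,fy=3.5))
E
```

```text
0 [0.6 1.6 1.3] [ 0.26 -0.61 -0.02] [0.0005 0.0001 0.0001]
6 [0.4 0.1 0.3] [ 0.09 -0.25 -0.03] [-0.0008 -0.0003  0.0003]
12 [-1.2 -0.5  0.9] [ 0.1  -0.03 -0.03] [-0.0008 -0.0002  0.0001]
18 [-3.5 -0.8  1. ] [-0.02  0.29  0.07] [-0.0013 -0.0001 -0.0002]
24 [-3.2 -1.3 -0.1] [-0.06  0.29  0.07] [-0.0011  0.     -0.0003]
n 12814 pitch 0.0091 z top at 0 0.0039 yaw 0.0031 y0 -0.0015 xmax 0.1183
14.6583 0.017749136272338695
```

View pics/s4.png

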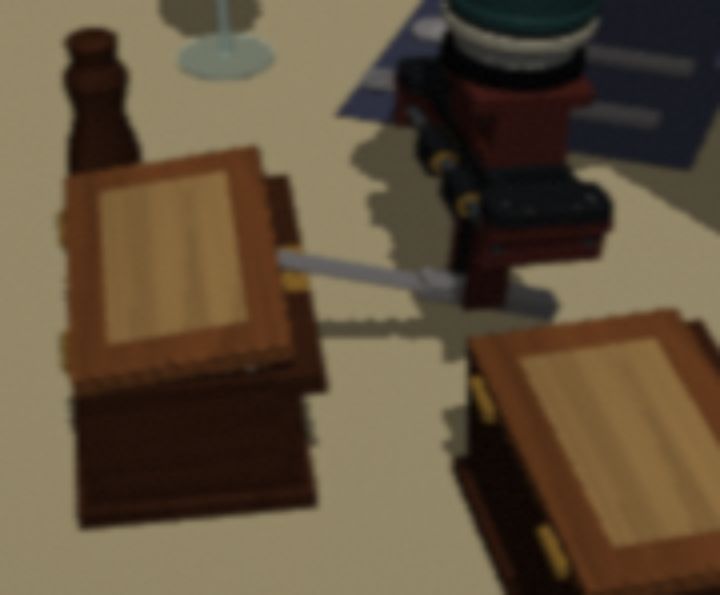

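Run:
```python
from bench import *
from traj import *
from pitchchk import inhand
def st(d,th,dz=0,rate=.05,**k):
    t=np.radians(th); X,Z=pry(d,t,dz=dz,t=.0012)
    P,q=gob(X,Z,t); c=servo_line(P,q,rate=rate,**k)
    print(d,th,c,current_force().round(1),current_torque().round(2),(current_position()-P).round(4)); return c,P
st(.0375,28)
st(.036,20); st(.030,10); st(.026,2,dz=.0015)
c,P=st(.070,2,dz=.0015,rate=.04,contact_N=4)
inhand(capture("wrist")); print(current_clock())
d=capture("side"); cv2.imwrite("pics/s5.png",cv2.resize(d["image"][230:400,220:400],None,fx=4,fy=3.5))
```

```text
0.0375 28 False [-2.5  0.8  1.2] [0.01 0.26 0.07] [-0.0004  0.0001 -0.0001]
0.036 20 False [ 0.6 -0.   1.1] [ 0.09 -0.27  0.01] [0.0022 0.0003 0.0006]
0.03 10 False [1.7 0.5 2.4] [ 0.17 -0.46 -0.03] [ 0.0002  0.0001 -0.0003]
0.026 2 False [ 0.9  0.8 -0.5] [ 0.13 -0.24 -0.05] [-0.0007  0.     -0.0006]
0.07 2 False [0.2 0.6 0. ] [ 0.09 -0.19  0.  ] [0.0001 0.     0.    ]
n 6940 pitch 0.4007 z top at 0 -0.0173 yaw 0.0306 y0 -0.0032 xmax 0.114
17.7833
```

View pics/s5.png

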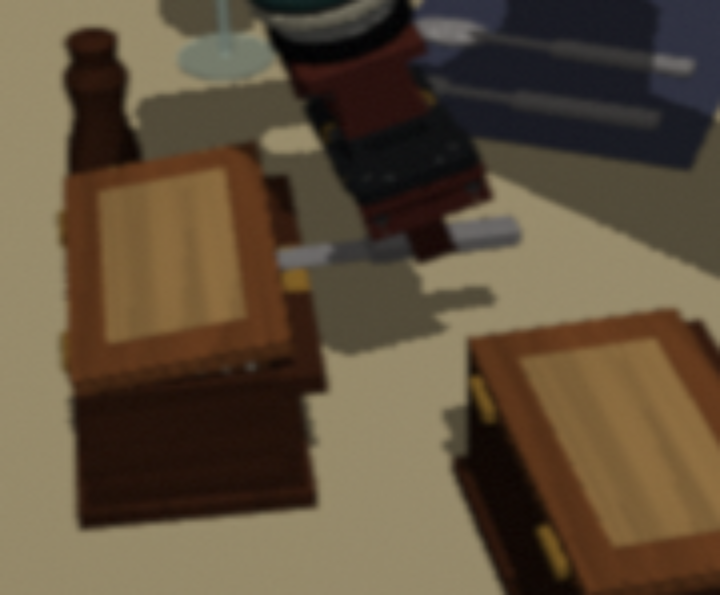

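```bash
sed -i 's/def inhand(d):/def inhand(d,xm=.15):/; s/(x<.15)/(x<xm)/' pitchchk.py
python3 - <<'E'
from bench import *
from traj import *
from pitchchk import inhand
def st(d,th,dz=0,rate=.05,**k):
    t=np.radians(th); X,Z=pry(d,t,dz=dz,t=.0012)
    P,q=gob(X,Z,t); c=servo_line(P,q,rate=rate,**k)
    print(d,th,c,current_force().round(1),current_torque().round(2),(current_position()-P).round(4)); return c,P
inhand(capture("wrist"),.07)
for d,th in [(.070,8),(.070,15),(.070,22),(.072,28),(.076,33)]: st(d,th)
inhand(capture("wrist"),.07); print(current_clock(),current_finger_gap())
d=capture("side"); cv2.imwrite("pics/s6.png",cv2.resize(d["image"][200:400,220:400],None,fx=4,fy=3))
E
```

```text
n 3186 pitch -0.0032 z top at 0 0.0033 yaw -0.059 y0 0.0016 xmax 0.0699
0.07 8 False [0.7 1.2 2.7] [ 0.08 -0.31 -0.04] [ 0.0002 -0.0002  0.0007]
0.07 15 False [-2.9 -0.5  3.7] [-0.04  0.28  0.04] [-0.0014 -0.0003  0.0001]
0.07 22 False [-4.6 -1.2  0.6] [-0.12  0.47  0.09] [-0.002  -0.0001 -0.0006]
0.072 28 False [-5.1 -1.1  1.4] [-0.17  0.71  0.07] [-0.0011  0.0001 -0.0006]
0.076 33 False [-7.2 -1.8 -0. ] [-0.25  0.88  0.2 ] [-0.0008  0.0005 -0.0005]
n 3534 pitch -0.0153 z top at 0 0.0059 yaw -0.0009 y0 -0.0013 xmax 0.0699
19.5083 0.018122488753976866
```

View pics/s6.png

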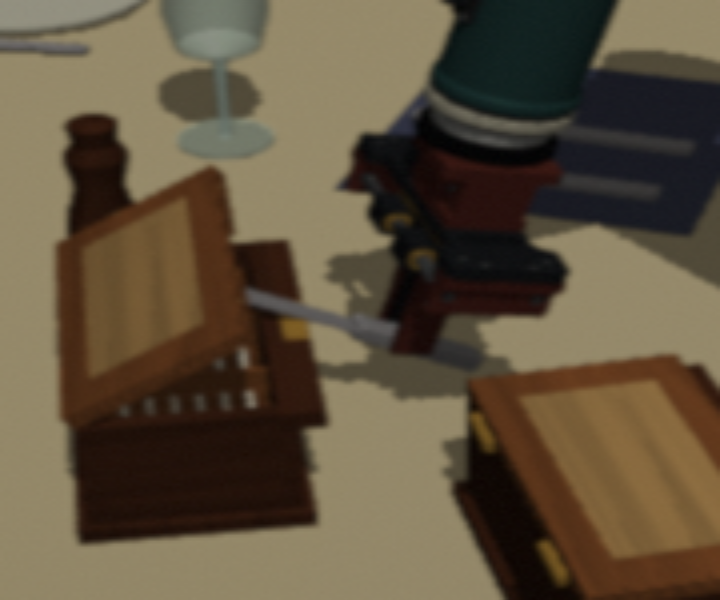

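Run:
```python
from bench import *
from traj import *
from pitchchk import inhand
def arc(ph,r,**k):
    t=np.radians(ph); pi=min(np.radians(36),max(0,np.pi/2-t))
    P,q=gob(-r*np.cos(t),r*np.sin(t),pi); c=servo_line(P,q,rate=.08,**k)
    print(ph,c,current_force().round(1),current_torque().round(2),(current_position()-P).round(4)); return c
for i,ph in enumerate((38,44,50,56,62)):
    arc(ph,.0745+.0015*i)
inhand(capture("wrist"),.07); print(current_clock(),current_finger_gap())
d=capture("side"); cv2.imwrite("pics/s7.png",cv2.resize(d["image"][200:400,220:400],None,fx=4,fy=3))
```

```text
38 False [-7.  -1.4 -1.3] [-0.29  1.01  0.22] [-0.0011  0.0009 -0.0009]
44 False [-2.4  0.4 -2.3] [-0.1   0.6   0.26] [ 0.0008  0.0006 -0.    ]
50 False [-0.8 -0.  -2.5] [-0.25  0.52  0.09] [0.0012 0.0001 0.0002]
56 False [-0.1  0.  -1. ] [-0.12  0.16  0.01] [0.0016 0.0001 0.0005]
62 False [-0.5  1.2 -0.6] [0.   0.16 0.02] [0.0014 0.0006 0.0002]
n 1565 pitch 0.0874 z top at 0 0.0019 yaw -0.0154 y0 -0.0005 xmax 0.0699
21.0333 0.0178695613246278
```

View pics/s7.png

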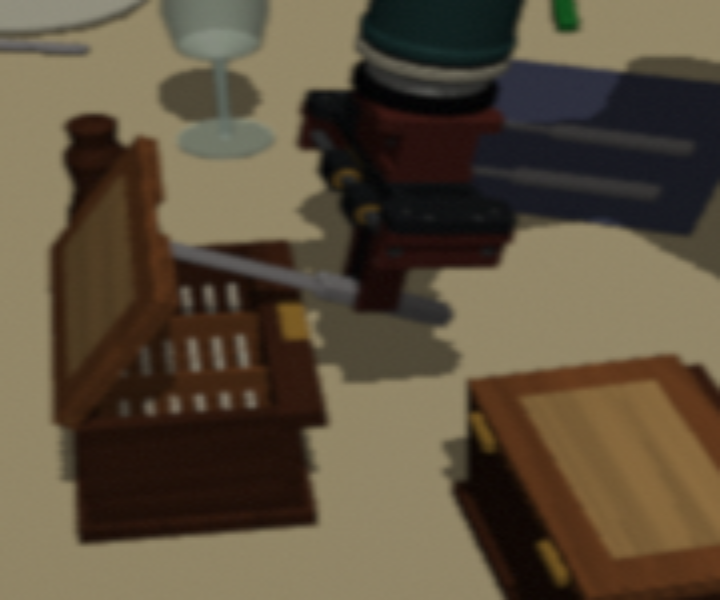

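Run:
```python
from bench import *
from traj import *
from pitchchk import inhand
def arc(ph,r,**k):
    t=np.radians(ph); pi=min(np.radians(36),max(0,np.pi/2-t))
    P,q=gob(-r*np.cos(t),r*np.sin(t),pi); c=servo_line(P,q,rate=.08,**k)
    print(ph,c,current_force().round(1),current_torque().round(2),(current_position()-P).round(4)); return c
for ph in (70,78,86,93,98): arc(ph,.081)
for ph in (102,106,110,115):
    if arc(ph,.081,contact_N=9): break
print(current_clock(),current_finger_gap())
d=capture("side"); cv2.imwrite("pics/s8.png",cv2.resize(d["image"][200:400,220:400],None,fx=4,fy=3))
```

```text
70 False [-0.   0.7 -0.8] [ 0.01  0.02 -0.03] [ 0.0001  0.0004 -0.0007]
78 False [-0.5  0.2 -0.6] [-0.02 -0.1  -0.03] [-0.0002  0.0003 -0.001 ]
86 False [ 0.2  0.3 -1. ] [ 0.01 -0.1  -0.01] [-0.0001  0.0001 -0.001 ]
93 False [ 0.1 -0.2 -1.4] [ 0.09 -0.16  0.01] [-0.0001 -0.     -0.0008]
98 False [-2.7 -0.3 -1.4] [-0.04  0.22  0.04] [-0.0006 -0.0002 -0.0003]
102 False [-3.2 -0.7 -0.6] [-0.14  0.26  0.05] [-0.0003 -0.0001 -0.0001]
106 False [-4.4 -1.8 -0.3] [-0.17  0.48  0.07] [-0.0005 -0.0002 -0.0001]
110 False [-12.1  -5.5  -0.3] [-0.71  1.62  0.04] [-0.0041 -0.0013 -0.0006]
115 False [-16.8  -6.4  -0.8] [-1.05  2.5   0.11] [-0.0069 -0.0019 -0.0012]
23.95 0.017322707983376207
```

View pics/s8.png

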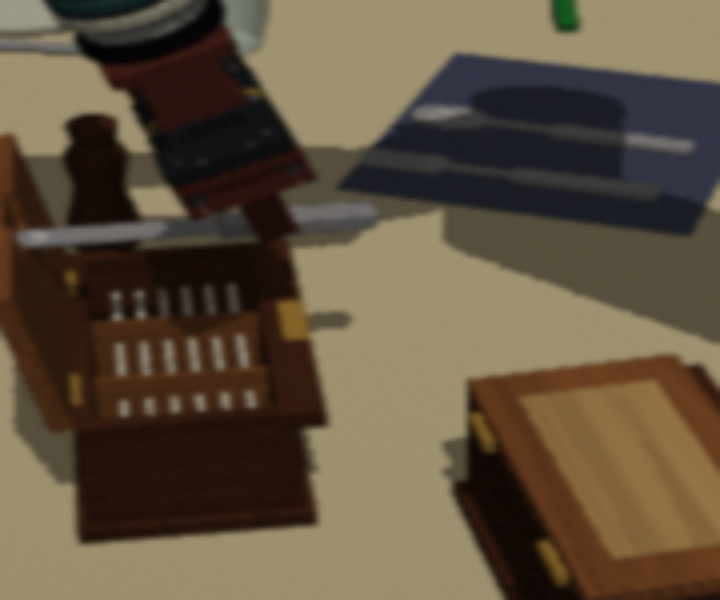

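Run:
```python
from bench import *
from traj import *
from pitchchk import inhand
p=current_position(); a=np.array([np.cos(PK),np.sin(PK),0])
p1=p-.08*a; p1[2]+=.01; servo_line(p1,rate=.15)
p1[2]=.23; p1=p1-.03*a; servo_line(p1,rate=.2); sleep(.3)
d=capture("wrist"); inhand(d); cv2.imwrite("pics/w9.png",d["image"])
d=capture("side"); pickle.dump(d,open("side9.pkl","wb")); cv2.imwrite("pics/s9.png",cv2.resize(d["image"][200:400,200:440],None,fx=3.3,fy=3))
W=cloud(d)
from traj import BO,PSIB
ex=np.array([np.cos(PSIB),np.sin(PSIB)]);ey=np.array([-ex[1],ex[0]])
X=(W[...,:2]-BO[:2])@ex-.055; Y=(W[...,:2]-BO[:2])@ey; Z=W[...,2]-.095
m=(abs(Y)<.09)&(Z>.02)&(Z<.12)&(abs(X)<.08)
c=np.polyfit(Z[m],X[m],1); r=X[m]-np.polyval(c,Z[m]);k=abs(r)<.004;c=np.polyfit(Z[m][k],X[m][k],1)
print("lid angle", np.pi/2+np.arctan(c[0]),k.sum(),c, np.nanmax(Z[m]))
print(current_clock())
```

```text
n 13247 pitch 0.0988 z top at 0 0.0042 yaw 0.0036 y0 -0.0014 xmax 0.1186
lid angle 1.801847465762354 748 [0.2352524  0.00062534] 0.11196593086271964
25.6083
```

View pics/s9.png

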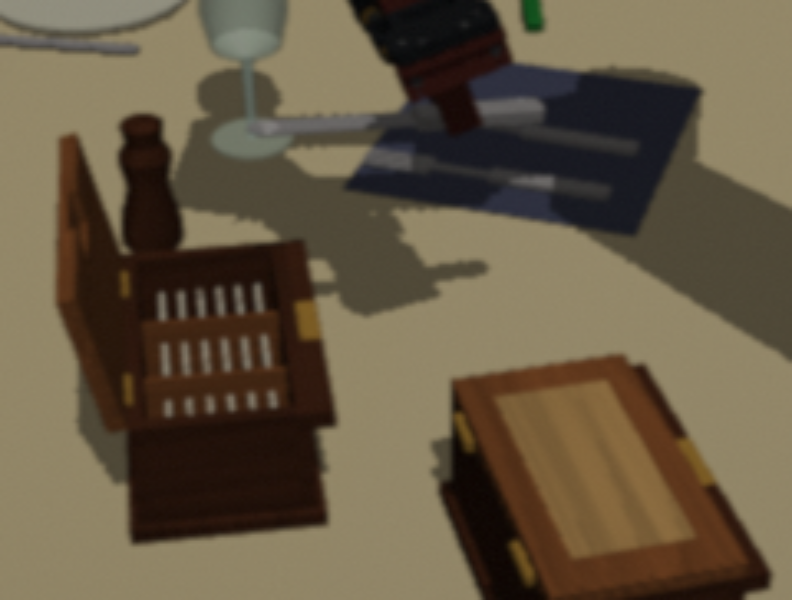

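View pics/w9.png

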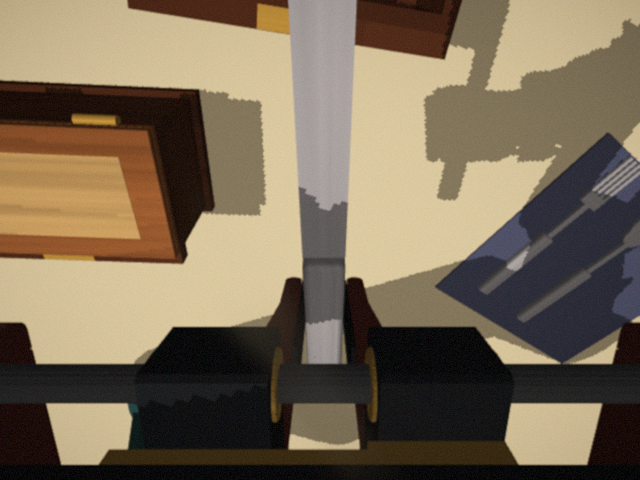

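Run:
```python
from bench import *
from pitchchk import *
d=capture("wrist"); W=cloud(d); T=Ro.from_quat(current_orientation()).as_matrix(); p=current_position()
R0=Ro.from_quat(toolq(0,0,LEAN,-1)[0]).as_matrix()
K=((W-p)@T)@R0.T
for r in range(236,275,3): print(r,np.nanmedian(K[r,315:334],0).round(4))
g=cv2.cvtColor(d["image"],cv2.COLOR_BGR2GRAY)[:,312:336].mean(1); print(g[245:270].round(0))
g=cv2.cvtColor(cv2.imread("pics/w2.png"),cv2.COLOR_BGR2GRAY)[:,312:336].mean(1); print(g[228:255].round(0))
print(inhand(d))
```

```text
236 [ 0.0402 -0.0015  0.0084]
239 [ 0.0385 -0.0015  0.0081]
242 [ 0.0369 -0.0015  0.0078]
245 [ 0.0353 -0.0015  0.0075]
248 [ 0.0338 -0.0015  0.0076]
251 [ 0.0321 -0.0015  0.0072]
254 [ 0.0304 -0.0015  0.007 ]
257 [ 0.029  -0.0015  0.0072]
260 [ 0.0286 -0.0015  0.0087]
263 [ 0.0281 -0.0015  0.0101]
266 [ 0.0273 -0.0015  0.011 ]
269 [ 0.0266 -0.0015  0.0121]
272 [ 0.0253 -0.0015  0.0124]
[92. 92. 92. 93. 93. 93. 92. 92. 92. 93. 93. 91. 85. 71. 66. 65. 66. 66.
 70. 76. 81. 86. 91. 93. 93.]
[117. 117. 116. 116. 116. 116. 117. 116. 116. 117. 116. 116. 110.  97.
  82.  79.  81.  83.  88.  94. 101. 106. 110. 112. 113. 114. 115.]
n 13234 pitch 0.0992 z top at 0 0.0042 yaw 0.0033 y0 -0.0013 xmax 0.1186
[0.0991876 0.0042008]
```

```bash
cat > place.py <<'E'
from pitchchk import *
d=capture("wrist"); T=Ro.from_quat(current_orientation()).as_matrix(); p=current_position()
R0=Ro.from_quat(toolq(0,0,LEAN,-1)[0]).as_matrix()
Kc=d["intrinsics"]
o=((-d["R"].T@d["t"]-p)@T)@R0.T
def hit(uv,zf,sl):  # ray with z = zf+sl*x
    r=np.array([(uv[0]-Kc[0,2])/Kc[0,0],(uv[1]-Kc[1,2])/Kc[1,1],1.]); w=((d["R"].T@r)@T)@R0.T
    s=(zf+sl*o[0]-o[2])/(w[2]-sl*w[0]); return o+s*w
a=hit((324,241),.0027,0); b=hit((324,258),.0042,.0992)
print("before",a,"now",b)
E
python3 place.py
```

```text
before [ 0.03401589 -0.00157795  0.0027    ] now [ 0.02837555 -0.00157497  0.00701485]
```

```bash
cat > place2.py <<'E'
from bench import *
from h import *
dp=.0995; xj,zj=.0294,.0063
q,a,l,n,z=toolq(PSI0,-dp,LEAN,-1)
J=KO+.030*A0+np.array([0,0,.007])
TP=J-xj*a-zj*n
E
python3 - <<'E'
from place2 import *
print(TP, TCP0)
up=TP+[0,0,.10]
move_ptp(TP+[0,0,.2],q); servo_line(TP+[0,0,.03],rate=.15); sleep(.2)
print(current_force())
d=capture("side"); cv2.imwrite("pics/s10.png",cv2.resize(d["image"][190:300,290:440],None,fx=5,fy=5))
d=capture("wrist"); cv2.imwrite("pics/w10.png",d["image"]); print(current_clock())
E
```

```text
[ 0.47251861 -0.4152153   0.00665164] [ 0.4674411  -0.41456026  0.008     ]
[-0.21770877  0.3217589  -1.69589426]
28.9167
```

View pics/s10.png

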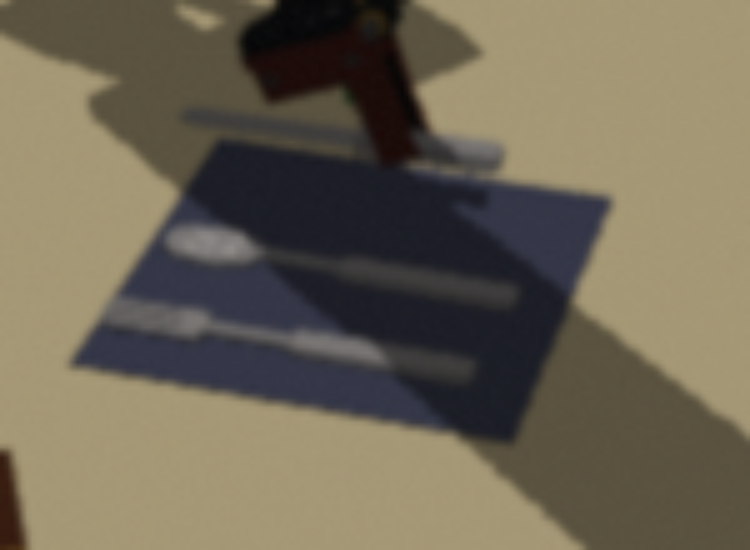

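View pics/w10.png

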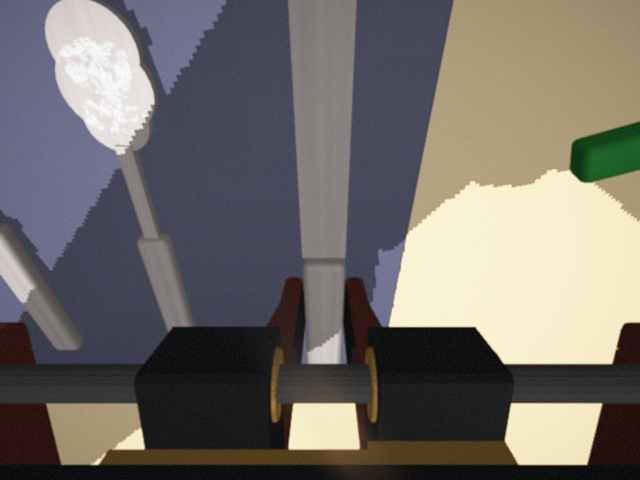

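Run:
```python
from place2 import *
c=servo_line(TP+[0,0,.0008],rate=.02,contact_N=2.5)
print(c,current_position()-TP,current_force())
move_gripper(.045); sleep(.2)
servo_line(current_position()+[0,0,.05],rate=.08)
q2=toolq(-.128,0,0,-1)[0]
move_ptp([.47,-.413,.17],q2); sleep(.2)
d=capture("wrist"); pickle.dump(d,open("wrist11.pkl","wb")); cv2.imwrite("pics/w11.png",d["image"])
for r in silhouettes("wrist","knife")[:3]:
    m=r["region"]; print(r["conf"],r["xy"])
    if abs(r["xy"][0]-325)<30:
        W=cloud(d)
        for k in (60,100,150,180,195,230,270):
            cc=np.where(m[k])[0]
            if len(cc): print(k,cc.min(),cc.max(),plane_pt(d,(cc.mean(),k),.011 if k<186 else .017).round(4),np.nanmedian(W[k,cc.min()+3:cc.max()-2,2]).round(4))
        print(np.where(m.any(1))[0][[0,-1]])
print(current_clock())
```

```text
False [ 6.25007256e-05 -3.72786555e-05  9.31440785e-04] [-0.23186962 -0.12983496 -0.86747456]
0.94 [326.5, 159.1]
60 317 337 [ 0.5989 -0.4331  0.011 ] 0.0107
100 316 336 [ 0.5698 -0.4286  0.011 ] 0.0112
150 317 337 [ 0.5307 -0.4245  0.011 ] 0.0107
180 317 337 [ 0.506  -0.4214  0.011 ] 0.0111
195 318 336 [ 0.4942 -0.4199  0.017 ] 0.0168
230 317 337 [ 0.4637 -0.4161  0.017 ] 0.0167
270 318 335 [ 0.4268 -0.411   0.017 ] 0.0166
[ 50 278]
0.6 [546.8, 125.4]
32.95
```

View pics/w11.png

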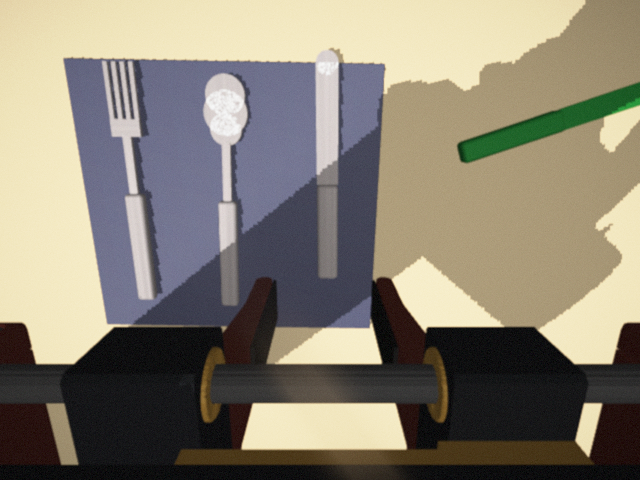

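Run:
```python
from bench import *
from traj import *
d=capture("side"); cv2.imwrite("pics/s12.png",d["image"])
W=cloud(d); ex=np.array([np.cos(PSIB),np.sin(PSIB)]);ey=np.array([-ex[1],ex[0]])
X=(W[...,:2]-BO[:2])@ex-.055; Y=(W[...,:2]-BO[:2])@ey; Z=W[...,2]-.095
m=(abs(Y)<.09)&(Z>.02)&(Z<.12)&(abs(X)<.08)
c=np.polyfit(Z[m],X[m],1); r=X[m]-np.polyval(c,Z[m]);k=abs(r)<.004;c=np.polyfit(Z[m][k],X[m][k],1)
print("lid",np.pi/2+np.arctan(c[0]),k.sum())
d=capture("top");W=cloud(d); cv2.imwrite("pics/t12.png",d["image"])
for q in ("fork","spoon","wine_glass","pepper_mill"):
    for s in silhouettes("top",q)[:1]: print(q,s["conf"],s["xy"],np.nanmedian(W[s["region"]],0).round(3))
print(current_clock())
```

```text
lid 1.8016957214166403 748
spoon 0.68 [371.4, 276.1] [ 0.492 -0.328  0.011]
wine_glass 0.56 [356.7, 188.0] [ 0.724 -0.289  0.109]
pepper_mill 0.61 [298.1, 180.0] [ 0.747 -0.12   0.093]
33.25
```

View pics/s12.png

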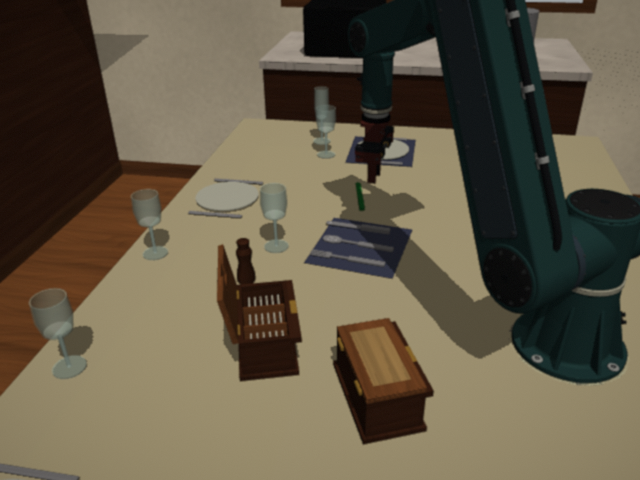

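The side view shows the lid standing open (225,290), with the knife, spoon and fork on the mat and the mill and glass where they were. I'm handing in.

```bash
python3 -c "
from bench import *
close_job(); print(current_clock())"
```

```text
the job is handed in; nothing more can be done
the job is handed in; nothing more can be done
```

The tea box (the one farthest to the robot's right) is open to its stop and the knife is back in its place on the mat. I handed the job in at about 33 s on the robot's clock.

I slid the blade into the notch and levered it twice over the sill edge to raise the lid. The knife tip then pushed the lid to its stop, where the resistance rose to about 18 N. The gripper was not used on the lid. I laid the knife back flat, correcting for how it had shifted in the grip.

**Last checks:**
- **Lid:** the depth fit gave 1.80 rad against the nominal 1.75. It read the same before and after the knife was put back, so I take the difference as measurement bias.
- **Knife:** it lies flat, pointing the same way, within about 3 mm of where it was.
- **Glass, mill, spoon and fork:** the glass and mill read within 4 mm of their first positions. In the last top view the spoon's centre read about 16 mm off and the fork was not detected. I put both down to the arm shading or blocking the view, because the wrist picture taken after placing shows both where they were at the start.

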